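# Nest the coupling plug and press its dust cap home

## Robot

A 6-joint arm with a two-finger parallel gripper is mounted at the origin on a cart in front of the work surface, level with it; the furniture and walls round the work are solid. World frame = base frame: x ahead of the robot, y to its left, z up, the work surface at z = 0. Lengths are in m, angles in rad, forces in N, time in s.
With the tool pointing down it reaches from about 0.35 to 0.925 m from the base axis. Payload 6.4 kg.
Tool frame: the origin (TCP) lies midway between the tips of the shut fingers; the grasp point (between the pads) lies 19 mm behind it; z points along the fingers, y is the line along which they close (so a half turn about z gives the same grasp; the last joint's range is limited). The gripper opens to 94 mm and grips with 3 to 60 N. Pads are 16 mm wide; open, the fingers measure 119 mm over their backs; the gripper's body (75 mm by 177 mm) begins 78 mm behind the grasp point.
Start: joints at [0.976, 0.245, 1.558, -0, 1.339, -0.174], TCP at [0.266, 0.593, 0.205] pointing down, gripper open.
Joint ranges: [-3.13, 3.13], [-1.02, 2.26], [0.13, 2.54], [-0.95, 4.09], [0.21, 2.88], [-2.74, 2.74]. Speed limits (rad/s): [2.57, 2.57, 3.14, 3.14, 3.14, 3.14].

## Interface

Orientations are given as a unit quaternion [w, x, y, z].
In Python, from bench import env gives the robot as it stands. The module is installed in compiled form; this text tells all that it offers.
- The arm moves only by the tool drive_tool, never from a script. Its argument "moves" is a list of rows, each an object of numbers: "x", "y", "z": the shift along the world's x, y, z in m; "turn": the turn about the world's z in degrees; "grip": the opening, from -1 (shut) to 1 (fully open), so that 0 is half open. In form: [{"x": .., "y": .., "z": .., "turn": .., "grip": ..}, ...]. A call has 1 to 5 rows; each row shifts and turns the commanded pose from where the row before left it; what a row does not reach is not made up. A row lasts 1/10 s, in which the tool goes at most 50 mm and 8.59 degrees, less where a joint would pass 70% of its speed; a pose out of reach is approached as far as the arm can. A call with a gripper value outside its range is refused whole. The fingers move at their own pace and stop on an object; the grip force is fixed at half the most. Time passes only in rows, so rows that do not move let the fingers close. It gives the time, the measured TCP pose, the force, the opening and the grip force at its end, in the units of the state.
- env.get_state(): the state, without advancing time (a new reading comes with each control period).
- env.camera(name): name is "side" or "top"; returns (picture, depth): 420x560x3 uint8, blue, green, red; 420x560 float32, m along the optical axis (not along the pixel's ray), 0 where there is no reading.
- env.camera_params(name): a dict with "fx", "fy", "cx", "cy" (pixels), "rvec" (rotation vector, rad) and "tvec" (3), from world to camera coordinates, as OpenCV has them. Camera axes: x right, y down, z forward; pixel columns grow to the right and rows downward; lengths in m; the calibration is good to about 2 mm. A picture is of the moment at which its call begins. camera_params takes no time and is no camera call.
- env.finish_job(): hands the job in; it is judged then, once.
The state is a dict: "time_s": time; "joint_pos": joint angles; "qvel": joint speeds; "joint_torque": joint torques, N m; "tcp_pos": TCP position; "tool_rot": TCP orientation; "force": force on the tool from outside, world axes, zero at the start; "ft_torque": the same for the moment, N m; "opening": finger opening in m; "grip_force": force on a finger pad.
Only numpy, scipy, OpenCV 4.12 (cv2) and the standard library are available. Lean on these libraries where they do the work, as an engineer would, in place of code of your own. Each camera call takes 0.05 s, during which the arm holds its last target. There are 200 camera calls.

## Task

Take the one uncapped brass coupling plug out of the grey drain rack and stand it, long shank down, in the well of the blue assembly nest and let go of it. Then press the loose red dust cap onto its steel stud until it clicks over the balls and is fully home on the collar. Finish still gripping the cap and bearing down firmly on it, so that the sprung seat under the plug stays well pushed down; leave the two capped plugs standing in the rack.

Things in the scene. Friction and masses are not known exactly. Their poses are not given: they have to be found in the camera images.
- plug: Loose uncapped coupling plug, round, 94 mm tall, 0.14 kg, upright at the start in one of the three rack holes, standing on the bench. Origin: centre of its foot; z up along its axis. Brass shank 18 mm diameter from 0 to 50 mm up, brass collar 26 mm diameter from 50 to 70 mm (grip here, across the rack's row), then the steel stud
- stud_top (a point): Centre of the stud's top, 94 mm above the plug's foot. The stud is 14 mm in diameter from 70 to 94 mm up, its top 8 mm tapering to 8 mm diameter. Three sprung steel balls centred 77.5 mm up stand out 3 mm from it and yield inward
- cap: Loose red ribbed dust cap, round, 28 mm diameter, 33 mm tall, 0.02 kg, mouth down on the bench. Origin: centre of its mouth (underside); z up. A 3.5 mm thick lip at the mouth (15.6 mm bore) meets the balls 81 mm above the plug's foot and is pushed past them with about 6 to 9 N; then the force drops and the cap runs on until its mouth rests on the collar, 70 mm above the foot (home)
- nest: Blue fixed assembly block, 70 x 70 mm, 45 mm high, on a flange 100 mm long in its y (6 mm high). Origin: centre of its underside; z up. In its middle an upright round well, 20 mm diameter, mouth widening to 27 mm over its top 6 mm; its bottom is a sprung brass seat, top 11 mm above the origin when unloaded: 34 mm deep. The plug's collar stays 16 mm above the block
- seat (a joint): Travel of the sprung seat in the nest's well, m: 0 unloaded, grows as it is pushed down, stop at 0.006; about 4 N per mm (0.002 is 8 N; the plug alone gives about 0.0005)
- rack: Grey fixed drain rack: plate 64 mm (its x) by 216 mm (its y), 24 mm high, with three 21 mm through holes in a row along its y at -70, 0 and +70 mm. A rubber foot strip at each end makes it 232 mm long. Origin: centre of its underside. Its yaw and the order of the plugs in its holes vary
- done_1: Finished plug: same shape as the plug but with a red cap already on (103 mm tall in all), standing in a rack hole. Origin: centre of its foot. To be left standing
- done_2: A second finished capped plug, like done_1. To be left standing

How it is judged:
On the way, in this order (a step that is already met when the one before it is completed fails the run):
1. the bare plug stands foot down in the nest's well, on its seat, let go, with no cap on it (z of plug in the frame of nest below 0.014 m and horizontal distance between plug and nest below 0.004 m and angle between the z axis of plug and the z axis of nest, either way round below 0.12 rad and z of cap in the frame of plug below 0.04 m and contact force between the fingers and plug below 0.3 N), for 0.2 s.
2. the cap has snapped past the balls and sits on the plug in the nest (z of cap in the frame of plug between 0.066 and 0.073 m and horizontal distance between cap and plug below 0.008 m and horizontal distance between plug and nest below 0.005 m), for 0.1 s.
At the end, for the whole second after the job is handed in: Plug upright (0.12 rad) in the nest, cap home on its collar (within 2 mm, axes within 0.12 rad), fingers still gripping the cap (over 3 N) and not the plug, seat held at least 1.5 mm down (about 6 N) through the last second; both capped plugs upright in the rack (z of cap in the frame of plug between 0.067 and 0.072 m and angle between the z axis of cap and the z axis of plug, either way round below 0.12 rad and horizontal distance between cap and plug below 0.01 m and horizontal distance between plug and nest below 0.005 m and angle between plug's own z axis and vertical below 0.12 rad and z of plug in the frame of nest below 0.014 m and value of joint seat above 0.0015 m and contact force between the fingers and cap above 3 N and contact force between the fingers and plug below 1 N and angle between each of done_1, done_2's own z axis and vertical below 0.15 rad); the arm keeps its last pose, push and grip.
It fails at once if a capped plug was lifted out of or knocked from the rack (distance of any of done_1, done_2 from where it was at the start of the episode above 0.02 m or angle between any of done_1, done_2's own z axis and vertical above 0.3 rad).
It also fails if it takes over 58 s, if anything falls off the work surface, if the arm or the gripper's body presses on something with over 40 N, if the wrist force passes 120 N, or if a joint passes its speed limit or range.

## Working session

There is one attempt and no reset: what is moved stays moved. The work goes in short steps, Python scripts to look and compute and a tool call to move; the robot and the scene stay as the last step left them, time stands still between calls to the robot, and variables do not carry over. Pictures are saved under pics/ and viewed, at most 10 in all, crops included, and the job is handed in when it is done.

Besides the shell and the picture viewer there is one more tool, called after "Request:" in YAML: its name, and indented under it one key for each argument. drive_tool: Moves the arm, as the interface text tells. Its arguments: {"type":"object","properties":{"moves":{"type":"array","items":{"type":"object","properties":{"x":{"type":"number"},"y":{"type":"number"},"z":{"type":"number"},"turn":{"type":"number"},"grip":{"type":"number"}}}}},"required":["moves"]}

```bash
mkdir -p pics; cat > h.py <<'E'
import numpy as np, cv2
from bench import env
def cam(n):
    p=env.camera_params(n); R=cv2.Rodrigues(np.array(p["rvec"],float))[0]; t=np.array(p["tvec"],float).ravel()
    return p,R,t
def ray(n,u,v):
    p,R,t=cam(n); d=R.T@np.array([(u-p["cx"])/p["fx"],(v-p["cy"])/p["fy"],1]); return -R.T@t,d
def onz(n,u,v,z):
    o,d=ray(n,u,v); return o+d*(z-o[2])/d[2]
def pts(n,dep):
    p,R,t=cam(n); v,u=np.indices(dep.shape); c=np.stack([(u-p["cx"])/p["fx"]*dep,(v-p["cy"])/p["fy"]*dep,dep],-1)
    return (c-t)@R
E
python3 - <<'E'
from h import *
for n in("top","side"):
    im,d=env.camera(n); cv2.imwrite(f"pics/{n}0.png",im); np.save(f"{n}0.npy",d)
    p,R,t=cam(n); print(n,p["fx"],(-R.T@t).round(3),R.round(2).tolist())
s=env.get_state(); print({k:np.round(v,3) for k,v in s.items()})
E
```

```text
top 398.5522311252588 [0.436 0.024 1.125] [[-0.01, -1.0, 0.01], [-1.0, 0.01, -0.09], [0.09, -0.01, -1.0]]
side 523.2722804671009 [ 0.179 -0.925  0.58 ] [[0.94, -0.34, 0.01], [-0.14, -0.43, -0.89], [0.31, 0.84, -0.45]]
{'time_s': np.float64(0.1), 'joint_pos': array([ 0.976,  0.246,  1.559, -0.   ,  1.339, -0.174]), 'qvel': array([-0.   , -0.001, -0.   , -0.001,  0.002, -0.   ]), 'joint_torque': array([ 0.0000e+00, -4.1692e+01, -3.1553e+01,  6.9000e-02,  3.1000e-02,
       -0.0000e+00]), 'tcp_pos': array([0.265, 0.593, 0.204]), 'tool_rot': array([-0.   ,  0.209,  0.978, -0.001]), 'force': array([-0.685,  0.562, -0.042]), 'ft_torque': array([-0.019,  0.065,  0.021]), 'grip_force': np.float64(0.0), 'opening': np.float64(0.094)}
```

View pics/top0.png

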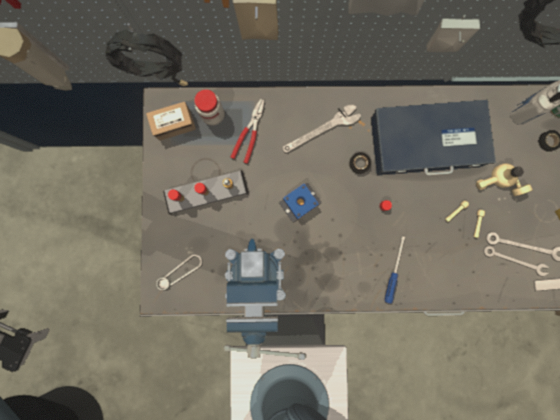

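View pics/side0.png

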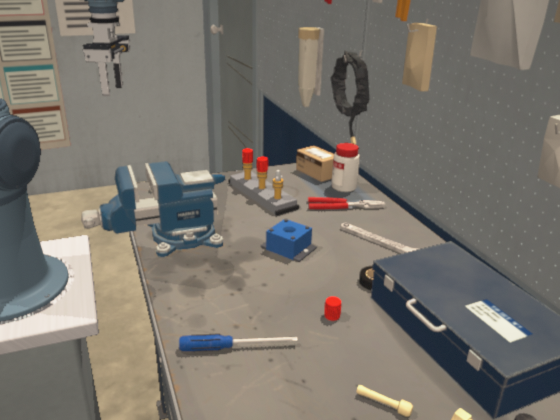

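Top view: rack with capped plugs at about (174,195) and (200,188), the bare plug at (228,183), nest at (301,202) and loose cap at (387,206). Side view: bare plug at (278,187), nest at (289,238), cap at (333,309). The vise stands between the base and the rack.

```bash
cat > m.py <<'E'
from h import *
ims={n:cv2.imread(f"pics/{n}0.png") for n in("top","side")}; D={n:np.load(f"{n}0.npy") for n in ims}
P={n:pts(n,D[n]) for n in ims}
def blobs(n,m,amin):
    k,l,s,c=cv2.connectedComponentsWithStats(m.astype(np.uint8))
    for i in range(1,k):
        if s[i,4]>=amin:
            q=P[n][(l==i)&(D[n]>0)]
            q=q[q[:,2]>-.01]
            if len(q)==0 or np.median(q[:,2])>.3: continue
            zt=np.percentile(q[:,2],95); tp=q[q[:,2]>zt-.006]
            print(n,c[i].round(1),s[i].tolist(),"z95",zt.round(4),"topmid",((tp.min(0)+tp.max(0))/2).round(4),"ext",np.ptp(tp,0).round(3),"mean",q.mean(0).round(4))
for n in ims:
    h=cv2.cvtColor(ims[n],cv2.COLOR_BGR2HSV); H,S,V=cv2.split(h)
    print("red");blobs(n,((H<6)|(H>174))&(S>170)&(V>70),25)
    print("blue");blobs(n,(H>104)&(H<118)&(S>150)&(V>60),150)
    print("brass");blobs(n,(H>12)&(H<28)&(S>90)&(V>60),15)
a=cv2.resize(ims["top"][150:230,155:315],None,fx=5,fy=5,interpolation=2)
b=cv2.resize(ims["side"][140:265,220:330],None,fx=4.5,fy=4.5,interpolation=2)
cv2.imwrite("pics/ct.png",a);cv2.imwrite("pics/cs.png",b)
# vise height and rack plate
q=P["top"]; z=q[...,2]
m=(q[...,0]>.2)&(q[...,0]<.52)&(q[...,1]>.0)&(q[...,1]<.3)&(z>.03)&(z<.5)
print("vise",q[m].min(0).round(3),q[m].max(0).round(3))
for x0 in np.arange(.2,.54,.04):
    mm=m&(q[...,0]>=x0)&(q[...,0]<x0+.04); 
    if mm.any(): print(x0.round(2),"y",q[mm][:,1].min().round(3),q[mm][:,1].max().round(3),"zmax",z[mm].max().round(3))
E
python3 m.py
```

```text
red
top [205.4 100.4] [196, 91, 20, 20, 319] z95 0.1175 topmid [0.8074 0.2085 0.1154] ext [0.052 0.05  0.008] mean [0.8078 0.2089 0.1146]
top [236.3 147.5] [232, 138, 10, 20, 48] z95 0.016 topmid [0.7071 0.1389 0.0141] ext [0.054 0.026 0.006] mean [0.7068 0.1395 0.0135]
top [249.9 148.3] [247, 140, 7, 16, 33] z95 0.0193 topmid [0.7052 0.1006 0.0167] ext [0.043 0.018 0.006] mean [0.7039 0.1009 0.0153]
top [199.9 187.8] [195, 184, 11, 9, 73] z95 0.1058 topmid [0.58   0.2255 0.1037] ext [0.021 0.024 0.008] mean [0.5803 0.2245 0.1025]
top [173.6 194.5] [169, 190, 11, 10, 78] z95 0.1054 topmid [0.5637 0.2925 0.1031] ext [0.024 0.024 0.007] mean [0.5638 0.2918 0.1024]
top [385.5 205.1] [381, 201, 10, 9, 77] z95 0.0367 topmid [ 0.5364 -0.2749  0.0345] ext [0.023 0.022 0.007] mean [ 0.5364 -0.2739  0.0317]
blue
brass
top [182.9  82.6] [180, 81, 7, 4, 19] z95 0.1171 topmid [0.8581 0.2728 0.1151] ext [0.004 0.006 0.005] mean [0.8584 0.2689 0.1086]
top [171.1 120.4] [147, 102, 47, 35, 612] z95 0.0626 topmid [0.7787 0.3174 0.061 ] ext [0.091 0.121 0.009] mean [0.7745 0.3133 0.0542]
top [360.8 12
[... 2734 characters left out ...]
n [ 0.6553 -0.1965  0.016 ]
side [175.8 387.7] [174, 386, 5, 5, 17] z95 0.0025 topmid [ 0.2503 -0.3517  0.0011] ext [0.005 0.011 0.003] mean [ 0.2501 -0.3517  0.0009]
side [387.1 403.1] [357, 389, 56, 28, 255] z95 0.0163 topmid [ 0.5206 -0.4814  0.0154] ext [0.06  0.061 0.01 ] mean [ 0.5204 -0.4855  0.0121]
side [455.9 417.3] [451, 414, 12, 6, 43] z95 0.0289 topmid [ 0.5864 -0.548   0.0264] ext [0.007 0.011 0.006] mean [ 0.5861 -0.547   0.0257]
vise [0.2   0.012 0.03 ] [0.449 0.169 0.159]
0.2 y 0.029 0.149 zmax 0.158
0.24 y 0.029 0.149 zmax 0.159
0.28 y 0.018 0.149 zmax 0.159
0.32 y 0.012 0.169 zmax 0.158
0.36 y 0.012 0.16 zmax 0.142
0.4 y 0.022 0.129 zmax 0.142
0.44 y 0.084 0.094 zmax 0.131
```

View pics/ct.png

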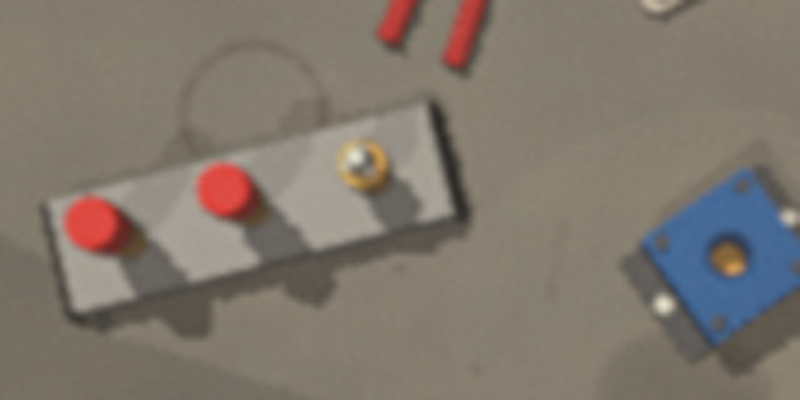

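View pics/cs.png

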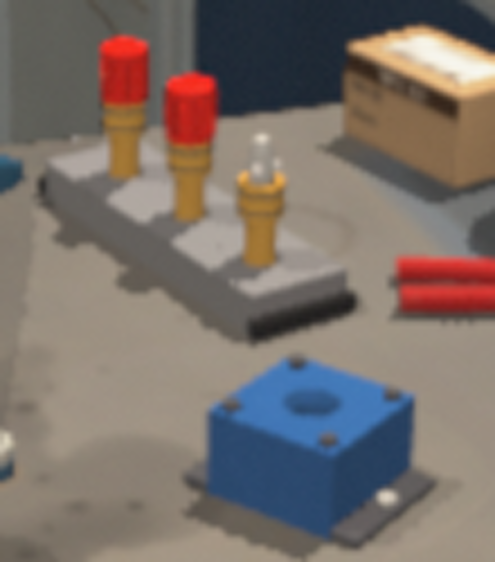

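Request:
drive_tool:
  moves:
    - {"x": 0.028, "y": -0.036, "turn": -4.4, "grip": 1}
    - {"x": 0.028, "y": -0.036, "turn": -4.4, "grip": 1}
    - {"x": 0.028, "y": -0.036, "turn": -4.4, "grip": 1}
    - {"x": 0.028, "y": -0.036, "turn": -4.4, "grip": 1}
    - {"x": 0.028, "y": -0.036, "turn": -4.4, "grip": 1}

```text
schema error: expected keys x, y, z, turn, grip
```

Request:
drive_tool:
  moves:
    - {"x": 0.028, "y": -0.036, "turn": -4.4, "grip": 1}
    - {"x": 0.028, "y": -0.036, "turn": -4.4, "grip": 1}
    - {"x": 0.028, "y": -0.036, "turn": -4.4, "grip": 1}
    - {"x": 0.028, "y": -0.036, "turn": -4.4, "grip": 1}
    - {"x": 0.028, "y": -0.036, "turn": -4.4, "grip": 1}

```text
schema error: expected keys x, y, z, turn, grip
```

Request:
drive_tool:
  moves:
    - {"x": 0.025, "y": -0.036, "turn": -4.2, "grip": 1}
    - {"x": 0.025, "y": -0.036, "turn": -4.2, "grip": 1}
    - {"grip": 1}
    - {"grip": 1}

```text
schema error: expected keys x, y, z, turn, grip
```

Request:
drive_tool:
  moves:
    - {"x": 0.028, "y": -0.036, "z": 0, "turn": -4.4, "grip": 1}
    - {"x": 0.028, "y": -0.036, "z": 0, "turn": -4.4, "grip": 1}
    - {"x": 0.028, "y": -0.036, "z": 0, "turn": -4.4, "grip": 1}
    - {"x": 0.028, "y": -0.036, "z": 0, "turn": -4.4, "grip": 1}
    - {"x": 0.028, "y": -0.036, "z": 0, "turn": -4.4, "grip": 1}

```text
time_s: 0.6
tcp_pos: [0.406, 0.4117, 0.205]
tool_rot: [-0.0, 0.393, 0.92, -0.0]
force: [0.7, 1.4, -0.3]
opening: 0.0942
grip_force: 0.0
```

Request:
drive_tool:
  moves:
    - {"x": 0.028, "y": -0.036, "z": 0, "turn": -4.4, "grip": 1}
    - {"x": 0.028, "y": -0.036, "z": 0, "turn": -4.4, "grip": 1}
    - {"x": 0.028, "y": -0.036, "z": 0, "turn": -4.4, "grip": 1}
    - {"x": 0.028, "y": -0.036, "z": 0, "turn": -4.4, "grip": 1}
    - {"x": 0.028, "y": -0.036, "z": 0, "turn": -4.4, "grip": 1}

```text
time_s: 1.1
tcp_pos: [0.5461, 0.2316, 0.2051]
tool_rot: [-0.0, 0.561, 0.828, -0.0]
force: [0.2, 0.9, 0.7]
opening: 0.0941
grip_force: 0.0
```

Request:
drive_tool:
  moves:
    - {"x": 0.025, "y": -0.036, "z": 0, "turn": -4.2, "grip": 1}
    - {"x": 0.025, "y": -0.036, "z": 0, "turn": -4.2, "grip": 1}
    - {"x": 0, "y": 0, "z": 0, "turn": 0, "grip": 1}
    - {"x": 0, "y": 0, "z": 0, "turn": 0, "grip": 1}

```text
time_s: 1.5
tcp_pos: [0.5954, 0.1607, 0.2048]
tool_rot: [-0.001, 0.62, 0.785, -0.0]
force: [-0.7, 0.2, -1.2]
opening: 0.0944
grip_force: 0.0
```

Request:
drive_tool:
  moves:
    - {"x": 0.0015, "y": -0.0015, "z": -0.041, "turn": 0, "grip": 1}
    - {"x": 0, "y": 0, "z": -0.041, "turn": 0, "grip": 1}
    - {"x": 0, "y": 0, "z": -0.041, "turn": 0, "grip": 1}
    - {"x": 0, "y": 0, "z": -0.041, "turn": 0, "grip": 1}
    - {"x": 0, "y": 0, "z": 0, "turn": 0, "grip": 0}

```text
time_s: 2.0
tcp_pos: [0.5907, 0.1609, 0.0349]
tool_rot: [-0.005, 0.618, 0.786, -0.004]
force: [-1.1, -0.7, -0.8]
opening: 0.0892
grip_force: 0.0
```

Request:
drive_tool:
  moves:
    - {"x": 0, "y": 0, "z": 0, "turn": 0, "grip": -0.2}
    - {"x": 0, "y": 0, "z": 0, "turn": 0, "grip": -0.3}
    - {"x": 0, "y": 0, "z": 0, "turn": 0, "grip": -0.3}
    - {"x": 0, "y": 0, "z": 0, "turn": 0, "grip": -0.3}
    - {"x": 0, "y": 0, "z": 0, "turn": 0, "grip": -0.3}

```text
time_s: 2.5
tcp_pos: [0.5978, 0.1599, 0.0427]
tool_rot: [0.001, 0.619, 0.785, 0.001]
force: [0.1, 0.3, 0.1]
opening: 0.0495
grip_force: 0.0
```

```bash
python3 - <<'E'
from h import *
a=env.camera("top")[0][150:230,155:315]; b=env.camera("side")[0][120:265,210:330]
a=cv2.resize(a,(800,400),interpolation=2)[:,:500]; b=cv2.resize(b,None,fx=2.5,fy=400/145,interpolation=2)
cv2.imwrite("pics/g1.png",np.hstack([a,b])); print(env.get_state()["tcp_pos"])
E
```

```text
[0.59729033 0.15979109 0.0420006 ]
```

View pics/g1.png

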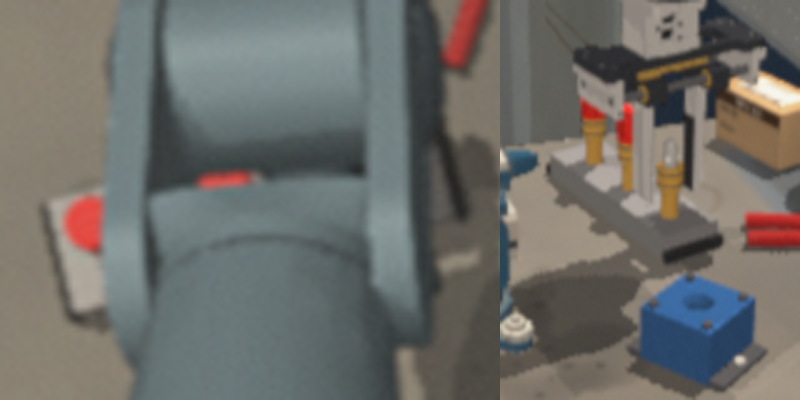

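The picture's side half shows the bare plug (670,185) standing between the two finger pads (645 and 690); now I close.

Request:
drive_tool:
  moves:
    - {"x": 0, "y": 0, "z": 0, "turn": 0, "grip": -0.5}
    - {"x": 0, "y": 0, "z": 0, "turn": 0, "grip": -0.6}
    - {"x": 0, "y": 0, "z": 0, "turn": 0, "grip": -1}
    - {"x": 0, "y": 0, "z": 0, "turn": 0, "grip": -1}
    - {"x": 0, "y": 0, "z": 0, "turn": 0, "grip": -1}

```text
time_s: 3.1
tcp_pos: [0.597, 0.1598, 0.0415]
tool_rot: [0.0, 0.619, 0.785, -0.0]
force: [0.4, -0.2, 0.5]
opening: 0.0254
grip_force: 30.0
```

Request:
drive_tool:
  moves:
    - {"x": 0, "y": 0, "z": 0, "turn": 0, "grip": -1}
    - {"x": 0, "y": 0, "z": 0, "turn": 0, "grip": -1}
    - {"x": 0, "y": 0, "z": 0.01, "turn": 0, "grip": -1}
    - {"x": 0, "y": 0, "z": 0.01, "turn": 0, "grip": -1}
    - {"x": 0, "y": 0, "z": 0.01, "turn": 0, "grip": -1}

```text
time_s: 3.6
tcp_pos: [0.5969, 0.1599, 0.0725]
tool_rot: [-0.0, 0.619, 0.785, -0.0]
force: [0.1, 0.5, -1.1]
opening: 0.0252
grip_force: 30.0
```

Request:
drive_tool:
  moves:
    - {"x": 0, "y": 0, "z": 0.02, "turn": 0, "grip": -1}
    - {"x": 0, "y": 0, "z": 0.02, "turn": 0, "grip": -1}
    - {"x": 0, "y": 0, "z": 0.02, "turn": 0, "grip": -1}
    - {"x": 0, "y": 0, "z": 0.01, "turn": 0, "grip": -1}
    - {"x": 0, "y": 0, "z": 0, "turn": 0, "grip": -1}

```text
time_s: 4.1
tcp_pos: [0.5982, 0.1599, 0.1438]
tool_rot: [0.001, 0.619, 0.785, 0.001]
force: [0.6, 0.2, -1.8]
opening: 0.025
grip_force: 30.0
```

Request:
drive_tool:
  moves:
    - {"x": -0.006, "y": -0.025, "z": 0, "turn": 0, "grip": -1}
    - {"x": -0.006, "y": -0.025, "z": 0, "turn": 0, "grip": -1}
    - {"x": -0.006, "y": -0.025, "z": 0, "turn": 0, "grip": -1}
    - {"x": -0.006, "y": -0.025, "z": 0, "turn": 0, "grip": -1}
    - {"x": -0.006, "y": -0.025, "z": 0, "turn": 0, "grip": -1}

```text
time_s: 4.6
tcp_pos: [0.5658, 0.034, 0.1401]
tool_rot: [-0.001, 0.619, 0.785, -0.001]
force: [0.2, -0.2, -1.2]
opening: 0.0255
grip_force: 30.0
```

Request:
drive_tool:
  moves:
    - {"x": -0.006, "y": -0.025, "z": 0, "turn": 0, "grip": -1}
    - {"x": -0.005, "y": -0.025, "z": -0.01, "turn": 0, "grip": -1}
    - {"x": -0.005, "y": -0.025, "z": -0.015, "turn": 0, "grip": -1}
    - {"x": 0, "y": 0, "z": -0.01, "turn": 0, "grip": -1}
    - {"x": 0, "y": 0, "z": 0, "turn": 0, "grip": -1}

```text
time_s: 5.1
tcp_pos: [0.5491, -0.0397, 0.1039]
tool_rot: [-0.002, 0.62, 0.785, -0.001]
force: [-0.3, -0.3, -1.0]
opening: 0.0256
grip_force: 30.0
```

Request:
drive_tool:
  moves:
    - {"x": 0, "y": 0, "z": 0, "turn": 0, "grip": -1}
    - {"x": 0, "y": 0, "z": 0, "turn": 0, "grip": -1}

```text
time_s: 5.3
tcp_pos: [0.5515, -0.0394, 0.107]
tool_rot: [0.0, 0.619, 0.786, 0.0]
force: [0.7, -0.7, -1.3]
opening: 0.0253
grip_force: 30.0
```

```bash
cat > m2.py <<'E'
from h import *
im0=cv2.imread("pics/side0.png")
im,d=env.camera("side"); print(env.get_state()["tcp_pos"].__repr__()); P=pts("side",d)
cv2.imwrite("pics/n1.png",np.hstack([cv2.resize(im[130:270,220:360],(560,560),interpolation=2)]))
# nest top face from initial depth (side), blue
h=cv2.cvtColor(im0,cv2.COLOR_BGR2HSV);H,S,V=cv2.split(h);P0=pts("side",np.load("side0.npy"))
def face(P,H,S,V):
    m=(H>100)&(H<125)&(S>100)&(abs(P[...,2]-.045)<.006)&(abs(P[...,0]-.55)<.06)&(abs(P[...,1]+.04)<.06)
    q=P[m].astype(np.float32); r=cv2.minAreaRect(q[:,:2].copy()*1000); print(m.sum(),"nest",r,q.mean(0).round(4))
face(P0,H,S,V)
i=cv2.imread("pics/top0.png");face(pts("top",np.load("top0.npy")),*cv2.split(cv2.cvtColor(i,cv2.COLOR_BGR2HSV)))
# plug now: brass
h=cv2.cvtColor(im,cv2.COLOR_BGR2HSV);H,S,V=cv2.split(h)
m=(H>12)&(H<28)&(S>90)&(V>60)&(abs(P[...,0]-.55)<.04)&(abs(P[...,1]+.04)<.04)&(P[...,2]>.045)&(P[...,2]<.13)
for v in range(np.where(m)[0].min(),np.where(m)[0].max()+1):
    u=np.where(m[v])[0]
    if len(u): print(v,u.min(),u.max(),P[v,u].mean(0).round(4))
E
python3 m2.py
```

```text
array([ 0.55158771, -0.03944879,  0.10708648])
595 nest ((551.1688842773438, -38.342010498046875), (72.13764190673828, 69.12422180175781), 34.87999725341797) [ 0.5483 -0.0432  0.0456]
529 nest ((549.8569946289062, -38.60430908203125), (67.96405029296875, 68.72146606445312), 34.16016387939453) [ 0.5495 -0.0384  0.0449]
194 297 297 [ 0.5637 -0.0426  0.1289]
195 297 297 [ 0.5642 -0.0417  0.1261]
196 289 297 [ 0.5534 -0.0472  0.128 ]
197 288 297 [ 0.5512 -0.0493  0.127 ]
198 288 297 [ 0.5513 -0.0493  0.1248]
199 289 297 [ 0.5526 -0.049   0.1222]
200 289 297 [ 0.5534 -0.0475  0.1191]
201 288 296 [ 0.5503 -0.0477  0.1174]
202 288 294 [ 0.5505 -0.0442  0.1135]
203 288 294 [ 0.5501 -0.0453  0.1118]
204 288 294 [ 0.5505 -0.0446  0.1092]
205 288 294 [ 0.5506 -0.0445  0.1068]
206 288 294 [ 0.5507 -0.0444  0.1045]
207 287 294 [ 0.5496 -0.0447  0.1026]
208 287 294 [ 0.5497 -0.0446  0.1002]
209 287 294 [ 0.5501 -0.0439  0.0975]
210 287 294 [ 0.5501 -0.0441  0.0953]
211 287 294 [ 0.5497 -0.0452  0.0936]
212 287 294 [ 0.5501 -0.0445  0.0909]
213 287 294 [ 0.5509 -0.0429  0.0877]
214 287 294 [ 0.5502 -0.0447  0.0864]
215 287 294 [ 0.5506 -0.0438  0.0835]
216 287 294 [ 0.5502 -0.045   0.0819]
217 287 294 [ 0.5509 -0.0436  0.0788]
218 287 294 [ 0.5507 -0.0442  0.0768]
219 287 294 [ 0.551  -0.0437  0.0741]
220 287 294 [ 0.5508 -0.0443  0.0721]
221 288 293 [ 0.5505 -0.0454  0.0704]
```

View pics/n1.png

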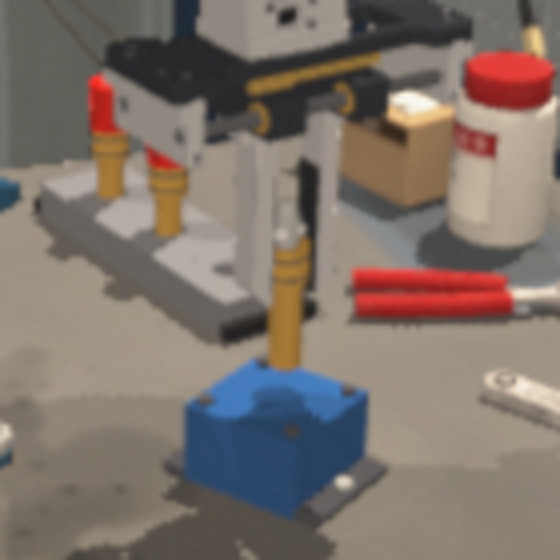

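The picture shows the plug hanging upright above the nest, shank foot at about (285,365) in the crop, well at (278,400): slightly right of it. I measure that offset precisely.

```bash
python3 - <<'E'
from h import *
im0=cv2.imread("pics/side0.png"); im=env.camera("side")[0]
p,R,t=cam("side")
def proj(X): return cv2.projectPoints(np.array([X],float),cv2.Rodrigues(R)[0],t,np.array([[p["fx"],0,p["cx"]],[0,p["fy"],p["cy"]],[0,0,1]]),None)[0].ravel().round(2)
print("proj nest",proj([.551,-.0385,.045]),proj([.551,-.0385,.08]))
B=im0[...,0].astype(int)
print(B[222:238,278:302])
# shank edges: red-blue difference profile
D=im[...,2].astype(float)-im[...,0]
for v in (208,211,214,217,219):
    r=D[v,282:300]; w=np.clip(r-(r[0]+r[-1])/2,0,None); print(v,r.astype(int),"half-level edges",[round(282+i+(T-r[i])/(r[i+1]-r[i]),2) for T in [ (r.max()+r[0])/2 ] for i in range(17) if (r[i]-T)*(r[i+1]-T)<0])
E
```

```text
proj nest [289.11 230.16] [289.65 215.37]
[[149 168 180 182 183 182 168 158 157 171 182 185 184 184 182 179 173 167
  162 148 139 135 134 131]
 [172 181 184 182 183 183 184 183 183 184 185 184 184 184 183 184 184 184
  181 174 169 161 149 139]
 [183 183 183 182 183 183 184 184 184 184 183 182 183 183 183 184 185 185
  186 184 184 180 173 168]
 [184 184 183 183 184 183 183 182 181 180 180 181 181 182 183 183 184 184
  185 184 185 185 184 184]
 [183 184 184 184 183 181 179 171 167 164 165 166 165 164 171 179 183 183
  184 184 185 185 184 185]
 [183 184 184 182 181 171 159 149 145 145 146 145 144 142 148 158 170 179
  184 184 184 184 185 185]
 [184 185 185 184 176 156 140 135 136 138 139 137 136 133 133 138 145 162
  179 184 184 185 184 184]
 [184 184 184 184 173 150 136 132 128 129 130 129 128 128 129 128 130 150
  175 184 184 184 184 184]
 [182 184 184 183 177 159 139 122 113 114 116 118 118 119 120 122 130 155
  177 183 184 185 184 184]
 [182 183 184 183 181 174 156 130 116 114 116 117 118 117 119 135 157 172
  181 184 184 185 184 183]
 [182 183 184 184 183 180 174 165 158 152 156 15
[... 535 characters left out ...]
1 179 163 138 117 101]]
208 [  7   6   7   8  25  72  96 105 108 110 110 107  95  59  19   5  10  18] half-level edges [np.float64(286.71), np.float64(295.01)]
211 [  4   5   3   4  29  78  97 105 110 113 111 105  92  49  28  26  26  27] half-level edges [np.float64(286.6), np.float64(294.78)]
214 [ 13  17  20  24  37  72  99 106 109 110 109 104  89  50  32  26  26  27] half-level edges [np.float64(286.7), np.float64(294.71)]
217 [ 26  27  27  28  39  76 101 107 109 111 109 103  87  49  31  27  26  25] half-level edges [np.float64(286.8), np.float64(294.49)]
219 [ -4 -15   0  10  27  75 104 109 110 111 108 103  86  52  35  28  27  27] half-level edges [np.float64(286.55), np.float64(294.96)]
```

Request:
drive_tool:
  moves:
    - {"x": -0.0018, "y": 0, "z": -0.005, "turn": 0, "grip": -1}
    - {"x": 0, "y": 0, "z": -0.008, "turn": 0, "grip": -1}
    - {"x": 0, "y": 0, "z": -0.007, "turn": 0, "grip": -1}
    - {"x": 0, "y": 0, "z": -0.004, "turn": 0, "grip": -1}
    - {"x": 0, "y": 0, "z": 0, "turn": 0, "grip": -1}

```text
time_s: 5.9
tcp_pos: [0.5485, -0.04, 0.0813]
tool_rot: [-0.001, 0.619, 0.785, -0.0]
force: [0.3, 0.1, -1.5]
opening: 0.0255
grip_force: 30.0
```

Request:
drive_tool:
  moves:
    - {"x": 0, "y": 0, "z": -0.003, "turn": 0, "grip": -1}
    - {"x": 0, "y": 0, "z": -0.003, "turn": 0, "grip": -1}
    - {"x": 0, "y": 0, "z": -0.003, "turn": 0, "grip": -1}
    - {"x": 0, "y": 0, "z": 0, "turn": 0, "grip": -1}

```text
time_s: 6.3
tcp_pos: [0.5492, -0.0398, 0.073]
tool_rot: [-0.0, 0.619, 0.785, 0.0]
force: [1.1, 2.5, -2.2]
opening: 0.0256
grip_force: 30.0
```

Request:
drive_tool:
  moves:
    - {"x": 0.0003, "y": 0.0006, "z": -0.003, "turn": 0, "grip": -1}
    - {"x": 0, "y": 0, "z": -0.004, "turn": 0, "grip": -1}
    - {"x": 0, "y": 0, "z": -0.003, "turn": 0, "grip": -1}
    - {"x": 0, "y": 0, "z": 0, "turn": 0, "grip": -1}

```text
time_s: 6.7
tcp_pos: [0.5494, -0.0394, 0.0628]
tool_rot: [-0.0, 0.619, 0.785, 0.0]
force: [1.3, 3.3, -3.2]
opening: 0.0255
grip_force: 30.0
```

Request:
drive_tool:
  moves:
    - {"x": 0, "y": 0, "z": -0.003, "turn": 0, "grip": -1}
    - {"x": 0, "y": 0, "z": -0.003, "turn": 0, "grip": -1}
    - {"x": 0, "y": 0, "z": -0.002, "turn": 0, "grip": -1}
    - {"x": 0, "y": 0, "z": 0, "turn": 0, "grip": -1}

```text
time_s: 7.1
tcp_pos: [0.5496, -0.0394, 0.0552]
tool_rot: [0.0, 0.619, 0.785, 0.0]
force: [1.2, 3.6, -2.5]
opening: 0.025
grip_force: 30.0
```

Request:
drive_tool:
  moves:
    - {"x": 0.0003, "y": 0.001, "z": -0.0015, "turn": 0, "grip": -1}
    - {"x": 0, "y": 0, "z": -0.001, "turn": 0, "grip": -1}
    - {"x": 0, "y": 0, "z": 0, "turn": 0, "grip": -1}
    - {"x": 0, "y": 0, "z": 0, "turn": 0, "grip": -1}

```text
time_s: 7.5
tcp_pos: [0.5497, -0.0388, 0.0527]
tool_rot: [-0.0, 0.619, 0.785, -0.0]
force: [0.6, 1.9, -1.3]
opening: 0.0249
grip_force: 30.0
```

Request:
drive_tool:
  moves:
    - {"x": 0, "y": 0, "z": 0, "turn": 0, "grip": -0.3}
    - {"x": 0, "y": 0, "z": 0, "turn": 0, "grip": 0}
    - {"x": 0, "y": 0, "z": 0, "turn": 0, "grip": 0}
    - {"x": 0, "y": 0, "z": 0, "turn": 0, "grip": 0}
    - {"x": 0, "y": 0, "z": 0, "turn": 0, "grip": 0}

```text
time_s: 8.0
tcp_pos: [0.5499, -0.0387, 0.053]
tool_rot: [0.0, 0.619, 0.785, -0.0]
force: [0.7, -0.8, -0.7]
opening: 0.047
grip_force: 0.0
```

Request:
drive_tool:
  moves:
    - {"x": 0, "y": 0, "z": 0.03, "turn": 0, "grip": 0.5}
    - {"x": 0, "y": 0, "z": 0.03, "turn": 0, "grip": 1}
    - {"x": 0, "y": 0, "z": 0.03, "turn": 0, "grip": 1}
    - {"x": 0, "y": -0.04, "z": 0.02, "turn": 0, "grip": 1}
    - {"x": 0, "y": -0.04, "z": 0, "turn": 0, "grip": 1}

```text
time_s: 8.5
tcp_pos: [0.552, -0.1197, 0.1672]
tool_rot: [0.004, 0.618, 0.786, 0.001]
force: [0.6, -0.7, 0.3]
opening: 0.0837
grip_force: 0.0
```

Request:
drive_tool:
  moves:
    - {"x": -0.002, "y": -0.04, "z": 0, "turn": 0, "grip": 1}
    - {"x": -0.003, "y": -0.04, "z": 0, "turn": 0, "grip": 1}
    - {"x": -0.003, "y": -0.04, "z": 0, "turn": 0, "grip": 1}
    - {"x": -0.003, "y": -0.036, "z": 0, "turn": 0, "grip": 1}
    - {"x": 0, "y": 0, "z": 0, "turn": 0, "grip": 1}

```text
time_s: 9.0
tcp_pos: [0.5382, -0.2785, 0.1631]
tool_rot: [0.001, 0.621, 0.784, -0.0]
force: [-0.2, 0.9, 0.0]
opening: 0.0937
grip_force: 0.0
```

```bash
cat > m3.py <<'E'
from h import *
out=[]
for n in("top","side"):
    im,d=env.camera(n); P=pts(n,d); H,S,V=cv2.split(cv2.cvtColor(im,cv2.COLOR_BGR2HSV))
    cap=((H<6)|(H>174))&(S>150)&(V>60)&(abs(P[...,0]-.537)<.03)&(abs(P[...,1]+.275)<.03)
    stud=(P[...,2]>.095)&(P[...,2]<.11)&(abs(P[...,0]-.551)<.025)&(abs(P[...,1]+.039)<.025)
    brass=(H>12)&(H<28)&(S>90)&(V>60)&(P[...,2]>.06)&(P[...,2]<.085)&(abs(P[...,0]-.551)<.025)&(abs(P[...,1]+.039)<.025)
    for k,m in(("cap",cap),("stud",stud),("brass",brass)):
        q=P[m]
        if len(q): print(n,k,len(q),"min",q.min(0).round(4),"max",q.max(0).round(4),"uv",np.argwhere(m).min(0)[::-1],np.argwhere(m).max(0)[::-1])
    if n=="side": out.append(cv2.resize(im[170:260,240:340],(600,540),interpolation=2))
cv2.imwrite("pics/n2.png",out[0])
s=env.get_state(); print(s["time_s"],s["tcp_pos"],s["opening"])
E
python3 m3.py
```

```text
top cap 90 min [ 0.525  -0.2883  0.0065] max [ 0.551  -0.2633  0.0373] uv [380 200] [391 209]
top stud 23 min [ 0.5437 -0.0442  0.0951] max [ 0.5565 -0.0338  0.1072] uv [300 196] [304 201]
top brass 41 min [ 0.5373 -0.0507  0.066 ] max [ 0.5614 -0.0271  0.0837] uv [297 195] [306 204]
side cap 347 min [ 5.229e-01 -2.906e-01  2.000e-04] max [ 0.5517 -0.2625  0.037 ] uv [325 296] [340 320]
side stud 40 min [ 0.5443 -0.0444  0.0951] max [ 0.5558 -0.0325  0.1069] uv [287 203] [292 210]
side brass 123 min [ 0.5378 -0.0515  0.0619] max [ 0.562  -0.0246  0.0842] uv [284 212] [295 225]
9.1 [ 0.53854795 -0.27484357  0.16271606] 0.09427176521714822
```

View pics/n2.png

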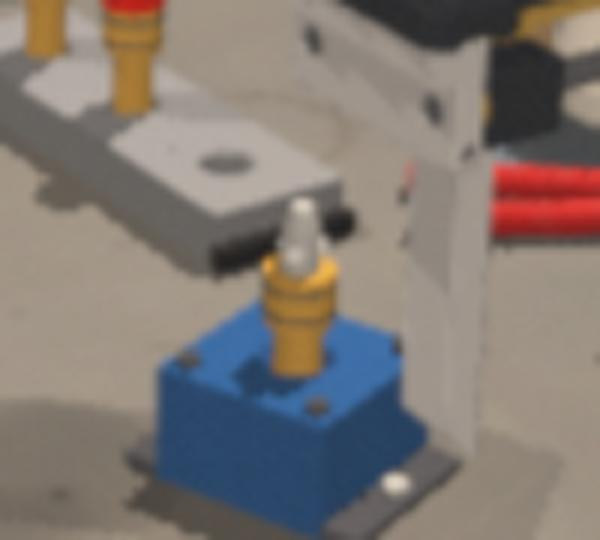

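The plug stands upright in the well (collar at (300,275) in the crop), well released. Cap at (0.5377, −0.2762), plug at (0.5498, −0.0387). I turn the gripper so that its body clears the toolbox.

Request:
drive_tool:
  moves:
    - {"x": -0.0008, "y": -0.0014, "z": 0, "turn": -8.5, "grip": 1}
    - {"x": 0, "y": 0, "z": 0, "turn": -8.5, "grip": 1}
    - {"x": 0, "y": 0, "z": 0, "turn": -8.5, "grip": 1}
    - {"x": 0, "y": 0, "z": 0, "turn": -8.5, "grip": 1}
    - {"x": 0, "y": 0, "z": 0, "turn": -8.5, "grip": 1}

```text
time_s: 9.6
tcp_pos: [0.5383, -0.2741, 0.1629]
tool_rot: [-0.0, 0.863, 0.506, 0.0]
force: [0.1, -0.1, 0.1]
opening: 0.0937
grip_force: 0.0
```

Request:
drive_tool:
  moves:
    - {"x": 0, "y": 0, "z": 0, "turn": -8.5, "grip": 1}
    - {"x": 0, "y": 0, "z": 0, "turn": -8.5, "grip": 1}
    - {"x": 0, "y": 0, "z": 0, "turn": -8.5, "grip": 1}
    - {"x": 0, "y": 0, "z": 0, "turn": -8.5, "grip": 1}
    - {"x": 0, "y": 0, "z": 0, "turn": -8.5, "grip": 1}

```text
time_s: 10.1
tcp_pos: [0.5383, -0.2741, 0.1629]
tool_rot: [-0.0, 0.987, 0.159, -0.0]
force: [0.3, -1.3, 0.3]
opening: 0.0941
grip_force: 0.0
```

Request:
drive_tool:
  moves:
    - {"x": 0, "y": 0, "z": -0.02, "turn": -8.5, "grip": 1}
    - {"x": 0, "y": 0, "z": -0.03, "turn": -8.5, "grip": 1}
    - {"x": 0, "y": 0, "z": -0.03, "turn": 0, "grip": 1}
    - {"x": 0, "y": 0, "z": -0.02, "turn": 0, "grip": 1}
    - {"x": 0, "y": 0, "z": 0, "turn": 0, "grip": 1}

```text
time_s: 10.6
tcp_pos: [0.536, -0.2727, 0.0595]
tool_rot: [-0.002, 1.0, 0.014, -0.003]
force: [-0.6, 0.1, 0.4]
opening: 0.0938
grip_force: 0.0
```

Request:
drive_tool:
  moves:
    - {"x": 0, "y": 0, "z": 0, "turn": 0, "grip": 1}
    - {"x": 0, "y": 0, "z": 0, "turn": 0, "grip": 1}

```text
time_s: 10.8
tcp_pos: [0.5392, -0.2761, 0.0648]
tool_rot: [0.001, 1.0, 0.013, 0.001]
force: [-0.5, 0.1, 0.2]
opening: 0.094
grip_force: 0.0
```

Request:
drive_tool:
  moves:
    - {"x": -0.0008, "y": -0.0015, "z": -0.02, "turn": 0, "grip": 1}
    - {"x": 0, "y": 0, "z": -0.02, "turn": 0, "grip": 1}
    - {"x": 0, "y": 0, "z": -0.012, "turn": 0, "grip": 0.5}
    - {"x": 0, "y": 0, "z": -0.004, "turn": 0, "grip": 0}
    - {"x": 0, "y": 0, "z": -0.002, "turn": 0, "grip": 0}

```text
time_s: 11.3
tcp_pos: [0.5377, -0.2777, 0.0055]
tool_rot: [0.0, 1.0, 0.013, 0.0]
force: [0.3, -0.6, 0.3]
opening: 0.0734
grip_force: 0.0
```

Request:
drive_tool:
  moves:
    - {"x": 0, "y": 0, "z": 0, "turn": 0, "grip": -0.2}
    - {"x": 0, "y": 0, "z": 0, "turn": 0, "grip": -0.2}
    - {"x": 0, "y": 0, "z": 0, "turn": 0, "grip": -0.2}
    - {"x": 0, "y": 0, "z": 0, "turn": 0, "grip": -0.2}

```text
time_s: 11.7
tcp_pos: [0.5375, -0.2777, 0.0054]
tool_rot: [0.0, 1.0, 0.013, 0.0]
force: [0.6, -0.0, -0.7]
opening: 0.0415
grip_force: 0.0
```

```bash
python3 m3.py; python3 - <<'E'
from h import *
im=env.camera("side")[0]; cv2.imwrite("pics/c1.png",cv2.resize(im[250:340,280:390],(660,540),interpolation=2))
E
```

```text
top stud 23 min [ 0.5435 -0.0443  0.0953] max [ 0.5562 -0.0338  0.1082] uv [300 196] [304 201]
top brass 39 min [ 0.5379 -0.0506  0.0638] max [ 0.5617 -0.027   0.0837] uv [297 195] [306 204]
side cap 213 min [ 0.5232 -0.2958  0.0016] max [ 0.5448 -0.2625  0.0436] uv [324 296] [334 320]
side stud 37 min [ 0.5432 -0.0442  0.096 ] max [ 0.5556 -0.0313  0.1082] uv [287 203] [292 209]
side brass 124 min [ 0.5376 -0.0518  0.0602] max [ 0.5628 -0.0231  0.0842] uv [284 212] [295 225]
11.8 [ 0.53732639 -0.27758357  0.0052082 ] 0.037849258717573935
```

View pics/c1.png

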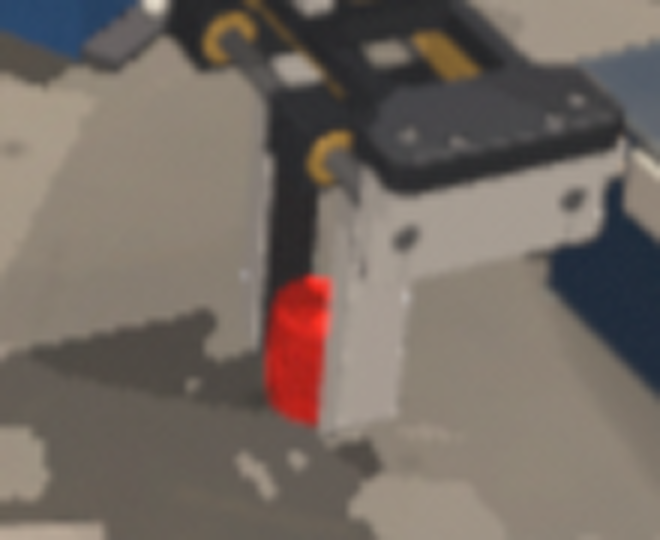

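The cap (red at (300,350) in the crop) stands between the fingers. I close, lift and carry it.

Request:
drive_tool:
  moves:
    - {"x": 0, "y": 0, "z": 0, "turn": 0, "grip": -0.5}
    - {"x": 0, "y": 0, "z": 0, "turn": 0, "grip": -1}
    - {"x": 0, "y": 0, "z": 0, "turn": 0, "grip": -1}
    - {"x": 0, "y": 0, "z": 0, "turn": 0, "grip": -1}
    - {"x": 0, "y": 0, "z": 0, "turn": 0, "grip": -1}

```text
time_s: 12.35
tcp_pos: [0.5372, -0.2775, 0.005]
tool_rot: [-0.0, 1.0, 0.013, -0.0]
force: [0.3, 0.3, 1.5]
opening: 0.0276
grip_force: 30.0
```

Request:
drive_tool:
  moves:
    - {"x": 0, "y": 0, "z": 0.02, "turn": 0, "grip": -1}
    - {"x": 0, "y": 0, "z": 0.03, "turn": 0, "grip": -1}
    - {"x": 0, "y": 0, "z": 0.04, "turn": 0, "grip": -1}
    - {"x": 0, "y": 0.02, "z": 0.04, "turn": 0, "grip": -1}
    - {"x": 0.002, "y": 0.04, "z": 0.015, "turn": 0, "grip": -1}

```text
time_s: 12.85
tcp_pos: [0.5413, -0.22, 0.155]
tool_rot: [0.002, 1.0, 0.011, 0.003]
force: [1.7, 1.1, 0.6]
opening: 0.0278
grip_force: 30.0
```

Request:
drive_tool:
  moves:
    - {"x": 0.002, "y": 0.04, "z": 0, "turn": 0, "grip": -1}
    - {"x": 0.002, "y": 0.04, "z": 0, "turn": 0, "grip": -1}
    - {"x": 0.002, "y": 0.04, "z": 0, "turn": 0, "grip": -1}
    - {"x": 0.002, "y": 0.03, "z": 0, "turn": 0, "grip": -1}
    - {"x": 0.002, "y": 0.02, "z": 0, "turn": 0, "grip": -1}

```text
time_s: 13.35
tcp_pos: [0.5489, -0.0453, 0.1499]
tool_rot: [-0.0, 1.0, 0.014, -0.0]
force: [-0.1, -0.4, -0.3]
opening: 0.0282
grip_force: 30.0
```

Request:
drive_tool:
  moves:
    - {"x": 0, "y": 0.007, "z": 0, "turn": 0, "grip": -1}
    - {"x": 0, "y": 0, "z": 0, "turn": 0, "grip": -1}
    - {"x": 0, "y": 0, "z": 0, "turn": 0, "grip": -1}

```text
time_s: 13.65
tcp_pos: [0.5492, -0.0413, 0.1499]
tool_rot: [0.0, 1.0, 0.013, -0.0]
force: [0.2, 0.5, 0.2]
opening: 0.0279
grip_force: 30.0
```

```bash
cat > m4.py <<'E'
from h import *
im,d=env.camera("side"); P=pts("side",d); H,S,V=cv2.split(cv2.cvtColor(im,cv2.COLOR_BGR2HSV))
near=(abs(P[...,0]-.55)<.04)&(abs(P[...,1]+.04)<.04)
for k,m in(("cap",near&((H<6)|(H>174))&(S>150)&(V>60)),("stud",near&(P[...,2]>.085)&(P[...,2]<.11)&(S<90)),("brass",near&(H>12)&(H<28)&(S>90)&(V>60)&(P[...,2]>.06)&(P[...,2]<.085))):
    q=P[m]
    if len(q): print(k,len(q),q.min(0).round(4),q.max(0).round(4),q.mean(0).round(4),"uv",np.argwhere(m).min(0)[::-1],np.argwhere(m).max(0)[::-1])
cv2.imwrite("pics/p%d.png"%int(env.get_state()["time_s"]*10),cv2.resize(im[150:250,240:350],(660,600),interpolation=2))
s=env.get_state(); print(s["time_s"],s["tcp_pos"].round(4),s["opening"].round(4),s["force"].round(2),s["grip_force"])
E
python3 m4.py; ls pics/p*
```

```text
cap 85 [ 0.5358 -0.0548  0.148 ] [ 0.5487 -0.0267  0.181 ] [ 0.5396 -0.0448  0.1675] uv [285 169] [289 188]
stud 70 [ 0.5438 -0.0452  0.085 ] [ 0.5597 -0.0288  0.1075] [ 0.5501 -0.0398  0.0965] uv [286 203] [294 214]
brass 124 [ 0.5375 -0.0516  0.0602] [ 0.5627 -0.0247  0.0845] [ 0.5485 -0.044   0.0749] uv [284 212] [295 225]
pics/p137.pngTraceback (most recent call last):
  File "m4.py", line 8, in <module>
    s=env.get_state(); print(s["time_s"],s["tcp_pos"].round(4),s["opening"].round(4),s["force"].round(2),s["grip_force"])
                                                               ^^^^^^^^^^^^^^^^^^
AttributeError: 'float' object has no attribute 'round'
```

Request:
drive_tool:
  moves:
    - {"x": 0.0004, "y": 0.0025, "z": -0.012, "turn": 0, "grip": -1}
    - {"x": 0, "y": 0, "z": -0.012, "turn": 0, "grip": -1}
    - {"x": 0, "y": 0, "z": -0.008, "turn": 0, "grip": -1}
    - {"x": 0, "y": 0, "z": -0.004, "turn": 0, "grip": -1}
    - {"x": 0, "y": 0, "z": 0, "turn": 0, "grip": -1}

```text
time_s: 14.2
tcp_pos: [0.5489, -0.0379, 0.1127]
tool_rot: [-0.0, 1.0, 0.013, -0.001]
force: [-0.3, -0.2, -0.1]
opening: 0.0279
grip_force: 30.0
```

Request:
drive_tool:
  moves:
    - {"x": 0, "y": 0, "z": -0.003, "turn": 0, "grip": -1}
    - {"x": 0, "y": 0, "z": -0.003, "turn": 0, "grip": -1}
    - {"x": 0, "y": 0, "z": -0.003, "turn": 0, "grip": -1}
    - {"x": 0, "y": 0, "z": 0, "turn": 0, "grip": -1}

```text
time_s: 14.6
tcp_pos: [0.5494, -0.0379, 0.1046]
tool_rot: [-0.0, 1.0, 0.013, -0.0]
force: [-0.1, -0.1, -0.3]
opening: 0.0279
grip_force: 30.0
```

```bash
python3 m4.py 2>/dev/null; ls pics/p*; python3 -c "
from h import *; s=env.get_state(); print(s['tcp_pos'],s['force'])"
```

```text
cap 76 [ 0.5356 -0.049   0.1015] [ 0.5487 -0.0242  0.1358] [ 0.5397 -0.0405  0.1211] uv [283 189] [287 208]
stud 49 [ 0.5395 -0.0569  0.0852] [ 0.5608 -0.0164  0.1098] [ 0.5494 -0.0406  0.095 ] uv [281 199] [296 214]
brass 120 [ 0.5381 -0.0516  0.0607] [ 0.562  -0.0244  0.0842] [ 0.5483 -0.0442  0.0751] uv [284 212] [295 225]
pics/p137.png
pics/p146.png
[ 0.54951914 -0.03792693  0.10479844] [-0.12830121 -0.33393344 -0.97181136]
```

Request:
drive_tool:
  moves:
    - {"x": 0.0002, "y": -0.0006, "z": -0.003, "turn": 0, "grip": -1}
    - {"x": 0, "y": 0, "z": -0.003, "turn": 0, "grip": -1}
    - {"x": 0, "y": 0, "z": 0, "turn": 0, "grip": -1}

```text
time_s: 14.95
tcp_pos: [0.5494, -0.0386, 0.0984]
tool_rot: [-0.0, 1.0, 0.013, -0.0]
force: [0.5, 1.0, -0.2]
opening: 0.0278
grip_force: 30.0
```

Request:
drive_tool:
  moves:
    - {"x": 0, "y": 0, "z": -0.002, "turn": 0, "grip": -1}
    - {"x": 0, "y": 0, "z": -0.002, "turn": 0, "grip": -1}
    - {"x": 0, "y": 0, "z": 0, "turn": 0, "grip": -1}

```text
time_s: 15.25
tcp_pos: [0.5501, -0.0387, 0.0952]
tool_rot: [0.0, 1.0, 0.013, 0.0]
force: [0.6, 0.2, 1.5]
opening: 0.0278
grip_force: 30.0
```

Contact with the balls begins; pressing on.

Request:
drive_tool:
  moves:
    - {"x": 0, "y": 0, "z": -0.002, "turn": 0, "grip": -1}
    - {"x": 0, "y": 0, "z": -0.002, "turn": 0, "grip": -1}
    - {"x": 0, "y": 0, "z": 0, "turn": 0, "grip": -1}

```text
time_s: 15.55
tcp_pos: [0.551, -0.0389, 0.0922]
tool_rot: [0.0, 1.0, 0.013, 0.001]
force: [-0.5, -0.2, 5.6]
opening: 0.028
grip_force: 30.0
```

Request:
drive_tool:
  moves:
    - {"x": 0, "y": 0, "z": -0.002, "turn": 0, "grip": -1}
    - {"x": 0, "y": 0, "z": -0.002, "turn": 0, "grip": -1}
    - {"x": 0, "y": 0, "z": 0, "turn": 0, "grip": -1}

```text
time_s: 15.85
tcp_pos: [0.549, -0.0384, 0.086]
tool_rot: [-0.0, 1.0, 0.013, -0.001]
force: [0.2, 0.7, -0.4]
opening: 0.0276
grip_force: 30.0
```

Request:
drive_tool:
  moves:
    - {"x": 0, "y": 0, "z": -0.002, "turn": 0, "grip": -1}
    - {"x": 0, "y": 0, "z": 0, "turn": 0, "grip": -1}

```text
time_s: 16.05
tcp_pos: [0.5499, -0.0386, 0.0849]
tool_rot: [-0.0, 1.0, 0.013, 0.0]
force: [0.2, 0.3, 2.4]
opening: 0.0278
grip_force: 30.0
```

It snapped past (5.6 N, then about 0). Now bear down.

Request:
drive_tool:
  moves:
    - {"x": 0, "y": 0, "z": -0.0015, "turn": 0, "grip": -1}
    - {"x": 0, "y": 0, "z": -0.0015, "turn": 0, "grip": -1}
    - {"x": 0, "y": 0, "z": 0, "turn": 0, "grip": -1}
    - {"x": 0, "y": 0, "z": 0, "turn": 0, "grip": -1}

```text
time_s: 16.45
tcp_pos: [0.5508, -0.0388, 0.0834]
tool_rot: [0.0, 1.0, 0.013, 0.001]
force: [-1.1, 0.8, 8.1]
opening: 0.0275
grip_force: 30.0
```

Request:
drive_tool:
  moves:
    - {"x": 0, "y": 0, "z": -0.001, "turn": 0, "grip": -1}
    - {"x": 0, "y": 0, "z": 0, "turn": 0, "grip": -1}
    - {"x": 0, "y": 0, "z": 0, "turn": 0, "grip": -1}

```text
time_s: 16.75
tcp_pos: [0.5511, -0.0388, 0.0829]
tool_rot: [0.0, 1.0, 0.013, 0.001]
force: [-1.6, 0.0, 10.0]
opening: 0.0274
grip_force: 30.0
```

```bash
python3 m4.py 2>/dev/null; ls pics/p*; python3 -c "
from h import *; s=env.get_state(); print(s['tcp_pos'],s['force'])"; cp $(ls -t pics/p*|head -1) pics/last.png
```

```text
cap 87 [ 0.5365 -0.0507  0.0801] [ 0.5497 -0.0258  0.1144] [ 0.5414 -0.0414  0.0993] uv [283 199] [288 217]
stud 118 [ 0.538  -0.065   0.0863] [ 0.5624 -0.0074  0.1096] [ 0.548  -0.0507  0.1001] uv [281 198] [299 216]
brass 76 [ 0.5394 -0.0524  0.0604] [ 0.5615 -0.0397  0.0783] [ 0.5487 -0.0465  0.0697] uv [285 218] [295 226]
pics/p137.png
pics/p146.png
pics/p168.png
[ 0.55109957 -0.03883856  0.08286133] [-1.29765772  1.60531193  9.25358479]
```

View pics/last.png

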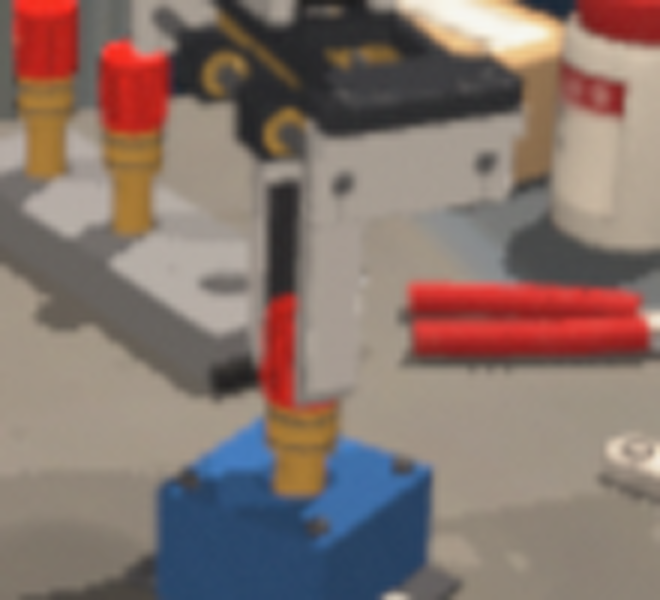

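The picture shows the cap down on the collar (boundary at about (300,405)), with no gap, plug upright and finger tips above the collar. One small extra push, a settle, then hand in.

Request:
drive_tool:
  moves:
    - {"x": -0.0005, "y": 0, "z": -0.0015, "turn": 0, "grip": -1}
    - {"x": 0, "y": 0, "z": 0, "turn": 0, "grip": -1}
    - {"x": 0, "y": 0, "z": 0, "turn": 0, "grip": -1}
    - {"x": 0, "y": 0, "z": 0, "turn": 0, "grip": -1}
    - {"x": 0, "y": 0, "z": 0, "turn": 0, "grip": -1}

```text
time_s: 17.3
tcp_pos: [0.5512, -0.0389, 0.0821]
tool_rot: [0.0, 1.0, 0.013, 0.002]
force: [-2.0, 0.1, 11.8]
opening: 0.0278
grip_force: 30.0
```

Request:
drive_tool:
  moves:
    - {"x": 0, "y": 0, "z": 0, "turn": 0, "grip": -1}
    - {"x": 0, "y": 0, "z": 0, "turn": 0, "grip": -1}
    - {"x": 0, "y": 0, "z": 0, "turn": 0, "grip": -1}
    - {"x": 0, "y": 0, "z": 0, "turn": 0, "grip": -1}
    - {"x": 0, "y": 0, "z": 0, "turn": 0, "grip": -1}

```text
time_s: 17.8
tcp_pos: [0.5512, -0.0389, 0.0821]
tool_rot: [0.0, 1.0, 0.013, 0.002]
force: [-2.4, 0.6, 13.2]
opening: 0.028
grip_force: 30.0
```

```bash
python3 -c "
from bench import env; print(env.finish_job())"
```

```text
the job is handed in; nothing more can be done
None
```

The job is handed in, with no verdict shown: the plug stands in the nest, the cap snapped past the balls and looks home on the collar, the gripper is still holding it and pressing down at about 12–13 N, and both capped plugs are still in the rack.

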